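# Pack the pliers in the sliding-cover parcel box

### The arm

A 7-joint arm with a two-finger parallel gripper is mounted at the origin on the work surface. World frame = base frame: x ahead of the robot, y to its left, z up, the work surface at z = 0. Lengths are in mm, angles in rad, forces in N, time in s.
With the tool pointing down it reaches from about 425 to 1025 mm from the base axis. Payload 9.4 kg.
Tool frame: the origin (TCP) lies midway between the tips of the shut fingers; the grasp point (between the pads) lies 19 mm behind it (bot.grasp_offset is the z of the grasp point in the tool frame, in mm); z points along the fingers, y is the direction in which the jaws open and shut (so a half turn about z gives the same grasp; the last joint's range is limited). The gripper opens to 93 mm and grips with 3 to 60 N. Pads are 15 mm wide; open, the fingers measure 128 mm over their backs; the gripper's body (75 mm by 188 mm) begins 65 mm behind the grasp point.
Start: joints at [-1.196, 0.599, -0.003, 1.599, 0.002, 0.943, -0.08], TCP at [316.529, 652.253, 218.618] pointing down, gripper open.
Joint ranges: [-2.57, 2.57], [-0.35, 1.97], [-1.29, 1.29], [0.11, 2.56], [-1.05, 4.19], [0.11, 1.86], [-2.63, 2.63]. Speed limits (rad/s): [2.22, 2.22, 3.01, 3.01, 3.14, 3.14, 3.14].

### API

Orientations are given as a rotation vector (axis times angle).
In Python, from bench import sense, read_camera, calibration, bot gives the robot as it stands.
- The arm moves only by the tool carry_out, never from a script. Its argument "steps" is a list that holds one entry, the list of rows, each a list of 7 numbers: the turn, a rotation vector about the tool's x, y, z in rad, then the shift along the tool's x, y, z in mm, then the closure, from 0 (fully open) to 1 (shut). A call has exactly 10 rows; each row is the pose to reach, as a shift and turn from the pose measured when the call began, along the tool's axes at that moment; what a row does not reach only later rows make up. A row lasts 1/12 s, in which the tool goes at most 41.7 mm and 7.16 degrees, less where a joint would pass 70% of its speed; a pose out of reach is approached as far as the arm can. A call with a gripper value outside its range is refused whole. The fingers move at their own pace and stop on an object; "force" is the grip in N (left out, the last holds). Time passes only in rows, so rows that repeat a pose let the fingers close, or fill a call up. It gives the time, the measured TCP pose, the force and the opening at its end, in the units of the state.
- sense(): the state, without advancing time (a new reading comes with each control period).
- read_camera(name): name is "scene" or "top" or "wrist"; returns the picture (384x512x3 uint8, red, green, blue); there is no depth.
- calibration(name): a dict with "fx", "fy", "cx", "cy" (pixels), "R" (3x3) and "t" (3): a world point X has camera coordinates R X + t; the wrist camera has in their place "hand_eye" (4x4, takes a point from camera to tool coordinates, whose origin is the TCP and whose axes are the flange's). Camera axes: x right, y down, z forward; pixel columns grow to the right and rows downward; lengths in mm; the calibration is good to about 2 mm. A picture is of the moment at which its call begins: read the wrist's pose just before it. calibration takes no time and is no camera call.
- bot.sign_off(): hands the job in, once; it reports no verdict.
The state is a dict: "t": time; "joint_pos": joint angles; "joint_vel": joint speeds; "effort": joint torques, N m; "tcp_pos": TCP position; "tool_rot": TCP orientation; "contact_force": force on the tool from outside, world axes, zero at the start; "wrist_torque": the same for the moment, N m; "grip_width": opening from 0.0 (shut) to 1.0 (fully open).
Only numpy, scipy, OpenCV 4.12 (cv2) and the standard library are available. Lean on these libraries where they do the work, as an engineer would, in place of code of your own. Each camera call takes 0.05 s, during which the arm holds its last target.

### The job

Pack the pliers for posting: slide back the blue cover of the white parcel box, lay the pliers flat on the bottom of the box (set them down, do not drop them in), then slide the cover fully shut. Leave the box standing where it is and do not disturb the flask, the sack toggle or the hand stamp.

Things in the scene. Friction and masses are not known exactly. Their poses are not given: they have to be found in the camera images.
- parcel_box: White rigid plastic parcel box on rubber feet, loose, about 1 kg. Outside 212 mm long (x) by 118 mm wide (y); origin at the centre of its underside, z up; +x end roughly away from the robot. Walls 4 mm. Tops above the underside: side walls with 4 mm lips over the cover's edges 56 mm, closed -x end wall 52 mm, +x end wall (the cover slides out over it) 46 mm.
- box_floor (a point): Centre of the box's inner floor, 7 mm above its underside; axes as the box's. Inside 204 mm (x) by 110 mm (y), 40 mm deep under the cover. With the cover back, the mouth starts at the -x end wall's inner face, is as long as the cover's travel and 102 mm wide between the lips.
- cover (a joint): Travel of the blue cover in m: 0 = fully shut, growing as it slides along the box's +x, 0.190 = fully back (end stop; it cannot come off, and sticks out 186 mm past the box's +x end). It may start up to 25 mm ajar. Dry friction about 1.2 N and light damping (3 N s/m); it stays where it is left.
- pull_bar (a point): Centre of the black pull bar across the blue cover: 14 mm thick (box x), 76 mm long (box y), 24 mm tall above the cover's top face. This point is 63.5 mm, the bar's top 76 mm, the cover's top face 52 mm and its underside 47 mm above the box's underside. Shut, it lies 90 mm from the box's centre towards its -x end; it moves with the cover. Axes as the box's.
- pliers: Steel pliers with red grips, lying shut, one rigid piece, about 0.21 kg, 165 mm long, 17 mm thick. Origin on the underside below the pivot bolt, z up; jaw tips at x = +54 mm, handle ends at -112 mm, 55 mm wide over the grips. The head has parallel flat sides to grip: 28 mm apart (y), x -12 to +14 mm, 2.5 to 14.5 mm above the underside. Balance point about 7 mm behind the pivot.
- flask: Bystander: closed aluminium flask with black cap, standing, 66 mm across, 168 mm tall; origin at the centre of its underside.
- sack_toggle: Bystander: flat yellow plastic sack toggle with two round eyes, 108 mm long (x), 36 mm wide, 14 mm thick; origin at the centre of its underside.
- date_stamp: Bystander: hand stamp, black base 62 by 40 mm with a wooden knob on top, 97 mm tall; origin at the centre of its underside.

How it is judged:
By the outcome, as a careful person would: the job done as asked, in the order asked, and still so for the second after the job is handed in, with the robot touching nothing.
It also fails if it takes over 64 s, if anything falls off the work surface, if the arm or the gripper's body presses on something with over 40 N, if the wrist force passes 120 N, or if a joint passes its speed limit or range.

## Working session

There is one attempt and no reset: what is moved stays moved. The work goes in short steps, Python scripts to look and compute and a tool call to move; the robot and the scene stay as the last step left them, time stands still between calls to the robot, and variables do not carry over. Pictures are saved under pics/ and viewed, and the job is handed in when it is done.

Besides the shell and the picture viewer there is one more tool, called after "Request:" by a JSON object that holds its "api" and its "payload", one argument or row to a line. carry_out: Moves the arm, as the interface text tells. Its arguments: {"type":"object","properties":{"steps":{"type":"array"},"force":{"type":"number"}},"required":["steps"]}

```bash
mkdir -p pics; ls; python3 - <<'E'
from bench import sense, read_camera, calibration, bot
import cv2
s=sense();print({k:s[k] for k in('t','tcp_pos','tool_rot','grip_width','contact_force')},bot.grasp_offset)
for n in('scene','top'):
    cv2.imwrite(f'pics/{n}0.png',read_camera(n)[:,:,::-1]); print(n,calibration(n))
print(calibration('wrist'))
E
```

```text
pics
{'t': 0.0, 'tcp_pos': array([316.29620347, 651.8189305 , 217.74181615]), 'tool_rot': array([-7.03426563e-01, -3.06161051e+00,  2.43571196e-03]), 'grip_width': 0.9997887431702043, 'contact_force': array([ 0.14506438,  0.49827866, -0.17666602])} -18.8
scene {'fx': 370.68946880354264, 'fy': 370.68946880354264, 'cx': 252.8177604926388, 'cy': 192.4425552850583, 'R': array([[ 0.54606128,  0.83760203,  0.01548937],
       [ 0.58668247, -0.36914913, -0.7207861 ],
       [-0.59801402,  0.40268072, -0.69298447]]), 't': array([-308.15495365, -251.01880001, 1484.68483808])}
top {'fx': 476.2061603560816, 'fy': 476.2061603560816, 'cx': 249.4151452843718, 'cy': 196.23573606459044, 'R': array([[-0.00872972, -0.9999226 , -0.00886509],
       [-0.98377759,  0.01017666, -0.17910358],
       [ 0.17917993,  0.00715775, -0.98379028]]), 't': array([  16.44197858,  560.97791639, 1539.53277784])}
{'fx': 316.1623540079067, 'fy': 316.1623540079067, 'cx': 250.0475221417785, 'cy': 191.1620664419604, 'hand_eye': array([[ 3.03819322e-04, -9.62650473e-01, -2.70747066e-01,
         7.56370562e+01],
       [ 9.99999622e-01,  7.17717352e-05,  8.66964564e-04,
         7.54051117e-01],
       [-8.15151861e-04, -2.70747227e-01,  9.62650131e-01,
        -1.67352161e+02],
       [ 0.00000000e+00,  0.00000000e+00,  0.00000000e+00,
         1.00000000e+00]])}
```

View pics/scene0.png

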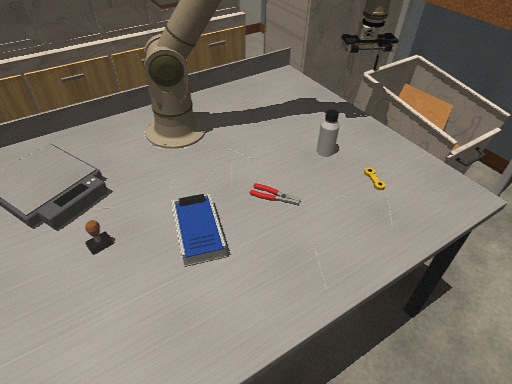

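View pics/top0.png

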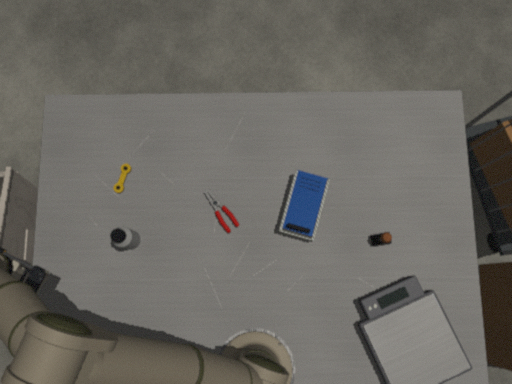

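The scene picture shows the box at (200,228) and the pliers at (275,194). The top picture shows the box at (304,205), its black bar at (298,230), and the pliers with the jaw tip at (207,194) and handles at (230,222). The toggle, flask and stamp are well clear.

```bash
cat > h.py <<'E'
import numpy as np, cv2
from scipy.spatial.transform import Rotation as Ro
from bench import sense, read_camera, calibration, bot
def cast(name,px,z,pose=None):
    c=calibration(name); px=np.atleast_2d(px).astype(float)
    d=np.c_[(px[:,0]-c['cx'])/c['fx'],(px[:,1]-c['cy'])/c['fy'],np.ones(len(px))]
    if name=='wrist':
        H=c['hand_eye']; R=Ro.from_rotvec(pose[1]).as_matrix()
        o=R@H[:3,3]+pose[0]; d=d@(R@H[:3,:3]).T
    else:
        o=-c['R'].T@c['t']; d=d@c['R']
    return o+d*((z-o[2])/d[:,2])[:,None]
def biggest(mask,k=1):
    cs,_=cv2.findContours(mask.astype(np.uint8),cv2.RETR_EXTERNAL,cv2.CHAIN_APPROX_NONE)
    return sorted(cs,key=cv2.contourArea)[::-1][:k]
def masks(im):
    r,g,b=[im[:,:,i].astype(int) for i in range(3)]
    return dict(blue=(b>r+50)&(b>g+40),red=(r>g+60)&(r>b+60),dark=(im.max(2)<45))
def rect(P):
    (c,s,a)=cv2.minAreaRect(P[:,:2].astype(np.float32)); return np.round(c,1),np.round(s,1),round(a,1)
E
python3 - <<'E'
from h import *
for n in('scene','top'):
    im=cv2.imread(f'pics/{n}0.png')[:,:,::-1]; m=masks(im)
    c=biggest(m['blue'])[0][:,0]; print(n,'blue',rect(cast(n,c,52)))
    for c in biggest(m['red'],2):
        P=cast(n,c[:,0],9);print(n,'red',len(c),rect(P))
    x,y,w,h=(170,185,40,30) if n=='scene' else (280,218,40,22)
    mm=np.zeros_like(m['dark']);mm[y:y+h,x:x+w]=m['dark'][y:y+h,x:x+w]
    c=biggest(mm)[0];print(n,'bar',rect(cast(n,c[:,0],76 if n=='top' else 70)),cv2.boundingRect(c))
    x,y,w,h=(165,185,70,85) if n=='scene' else (265,160,75,90)
    cv2.imwrite(f'pics/{n}_box.png',cv2.resize(im[y:y+h,x:x+w,::-1],None,fx=7,fy=6.5,interpolation=cv2.INTER_CUBIC))
E
```

```text
scene blue (array([ 539.3, -171.9]), array([105.5, 202.7]), 72.2)
scene red 54 (array([500.1,  77.5]), array([85.1, 22.8]), 38.7)
scene red 50 (array([478. , 105.3]), array([84.2, 22.9]), 32.8)
scene bar (array([ 456.9, -148.3]), array([72.7, 31.6]), 74.3) (180, 194, 25, 12)
top blue (array([ 537.5, -172.6]), array([ 96.8, 200.7]), 73.3)
top red 42 (array([502.6,  76.8]), array([83.2, 16.2]), 38.6)
top red 44 (array([482.4, 105.6]), array([82.9, 16.4]), 32.6)
top bar (array([ 449.4, -143.9]), array([70.5, 11.9]), 73.8) (287, 224, 22, 8)
```

View pics/top_box.png

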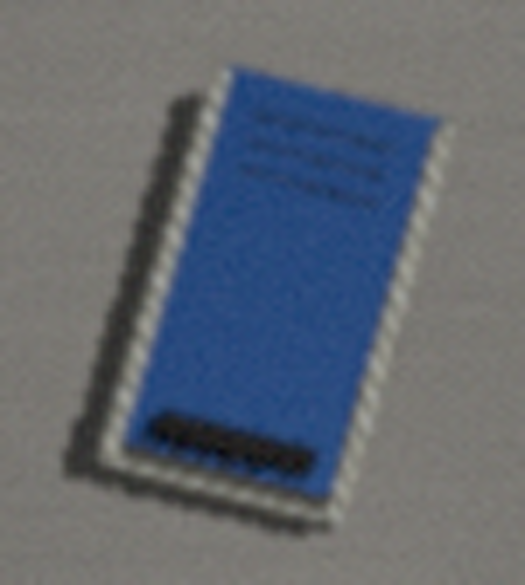

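```bash
cat >> h.py <<'E'
def tool(yaw_y): # rotation with tool z down and tool y at world angle yaw_y (deg)
    a=np.radians(yaw_y); y=np.array([np.cos(a),np.sin(a),0]); z=np.array([0,0,-1.])
    return np.c_[np.cross(y,z),y,z]
def delta(p,yaw):
    s=sense(); R=Ro.from_rotvec(s['tool_rot']).as_matrix()
    print('t',round(s['t'],2),'tcp',np.round(s['tcp_pos'],1),'yaw_y',round(float(np.degrees(np.arctan2(R[1,1],R[0,1]))),1),'w',round(float(s['grip_width']),3),'F',np.round(s['contact_force'],1))
    print('shift',np.round(R.T@(np.array(p)-s['tcp_pos']),1),'turn',np.round(Ro.from_matrix(R.T@tool(yaw)).as_rotvec(),3))
E
python3 - <<'E'
from h import *
print('tip',cast('top',[[207,194]],9), 'scene tip',cast('scene',[[299,203]],9))
print('flask',cast('top',[[120,236]],168),'toggle',cast('top',[[122,178]],7),'stamp',cast('top',[[378,240]],40))
delta([500,-160,250],73.3)
E
```

```text
tip [[578.01835192 156.98911361   9.        ]] scene tip [[594.82628707 156.30433783   9.        ]]
flask [[420.55478495 406.05302692 168.        ]] toggle [[637.86710803 452.37288819   7.        ]] stamp [[ 411.92408203 -411.75226813   40.        ]]
t 0.1 tcp [316.4 651.8 217.9] yaw_y 64.1 w 0.998 F [-1.1 -0.6  0. ]
shift [-519.6 -650.3  -31.1] turn [-0.001  0.    -0.16 ]
```

Request:
{"api": "carry_out", "payload": {
  "steps": [
    [[0,0,-0.04,-23,-29,-10,0],[0,0,-0.08,-46,-58,-20,0],[0,0,-0.12,-69,-87,-31,0],[0,0,-0.16,-92,-116,-31,0],[0,0,-0.16,-115,-145,-31,0],[0,0,-0.16,-138,-174,-31,0],[0,0,-0.16,-162,-203,-31,0],[0,0,-0.16,-186,-232,-31,0],[0,0,-0.16,-209,-261,-31,0],[0,0,-0.16,-233,-291,-31,0]]
  ]
}}

```text
t: 0.93
tcp_pos: [398.9, 286.7, 249.2]
tool_rot: [-0.456, -3.108, 0.002]
contact_force: [0.3, -0.1, 0.1]
grip_width: 0.996
```

```bash
python3 -c "
from h import *
delta([500,-160,250],73.3)"
```

```text
t 0.93 tcp [398.9 286.7 249.2] yaw_y 73.3 w 0.996 F [ 0.3 -0.1  0.1]
shift [-2.252e+02 -3.988e+02 -3.000e-01] turn [-0.001 -0.     0.   ]
```

Request:
{"api": "carry_out", "payload": {
  "steps": [
    [[0,0,0,-20,-36,0,0],[0,0,0,-40,-71,0,0],[0,0,0,-60,-107,0,0],[0,0,0,-80,-142,0,0],[0,0,0,-100,-178,0,0],[0,0,0,-120,-213,0,0.2],[0,0,0,-140,-249,0,0.4],[0,0,0,-160,-284,0,0.6],[0,0,0,-180,-320,0,0.8],[0,0,0,-200,-355,0,1]]
  ]
}}

```text
t: 1.77
tcp_pos: [488.3, -113.0, 249.7]
tool_rot: [-0.456, -3.108, 0.002]
contact_force: [1.2, 1.0, -0.9]
grip_width: 0.694
```

Request:
{"api": "carry_out", "payload": {
  "steps": [
    [[0,0,0,-13,-22,0,1],[0,0,0,-25,-43,0,1],[0,0,0,-25,-43,0,1],[0,0,0,-25,-43,0,1],[0,0,0,-25,-43,0,1],[0,0,0,-25,-43,0,1],[0,0,0,-25,-43,0,1],[0,0,0,-25,-43,0,1],[0,0,0,-25,-43,0,1],[0,0,0,-25,-43,0,1]]
  ]
}}

```text
t: 2.6
tcp_pos: [499.9, -160.9, 249.8]
tool_rot: [-0.455, -3.108, 0.002]
contact_force: [0.0, -0.6, -0.3]
grip_width: 0.011
```

```bash
python3 - <<'E'
from h import *
s=sense(); im=read_camera('wrist'); cv2.imwrite('pics/w1.png',im[:,:,::-1]); p=(s['tcp_pos'],s['tool_rot'])
np.savez('w1.npz',p=p[0],r=p[1])
delta([500,-160,250],73.3)
c=biggest(masks(im)['blue'])[0]; print(rect(cast('wrist',c[:,0],52,p)))
E
```

```text
t 2.65 tcp [ 499.8 -161.   249.8] yaw_y 73.3 w 0.009 F [ 0.6 -0.4  0.9]
shift [ 0.1  1.  -0.2] turn [-0.001 -0.     0.001]
(array([ 522.9, -166.4]), array([102.5, 173. ]), 73.4)
```

View pics/w1.png

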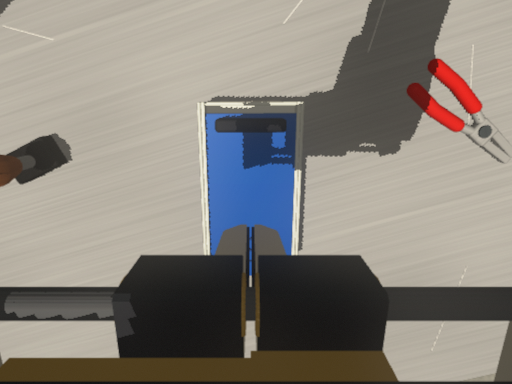

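The wrist view has the box's -x end wall at about row 103, between columns 198 and 303. The bar spans (216–286, 119–132), and the pliers' bolt is at (485,131). Next I refine these positions.

```bash
python3 - <<'E'
from h import *
im=cv2.imread('pics/w1.png'); d=np.load('w1.npz'); p=(d['p'],d['r'])
cv2.imwrite('pics/w1a.png',cv2.resize(im[90:150,190:315],None,fx=6,fy=6,interpolation=cv2.INTER_NEAREST))
cv2.imwrite('pics/w1b.png',cv2.resize(im[50:170,400:512],None,fx=5,fy=5,interpolation=cv2.INTER_CUBIC))
m=masks(im[:,:,::-1])
for c in biggest(m['red'],2): print('red',rect(cast('wrist',c[:,0],9,p)))
print('bolt',cast('wrist',[[485,131]],15,p))
E
```

```text
red (array([481.4, 109.3]), array([90.4, 20.6]), 32.1)
red (array([501.5,  80.6]), array([90.7, 19.8]), 38.1)
bolt [[545.30881663 133.77918094  15.        ]]
```

View pics/w1a.png

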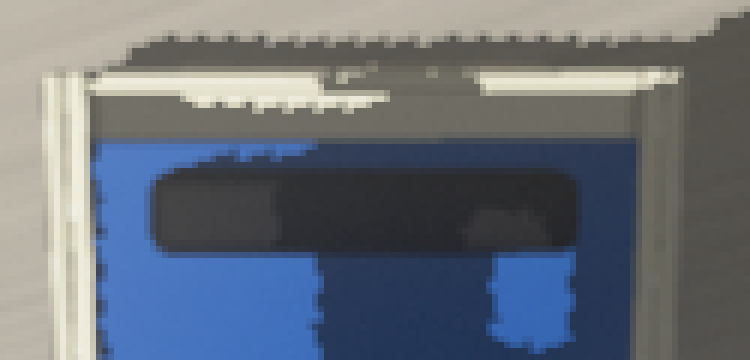

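View pics/w1b.png

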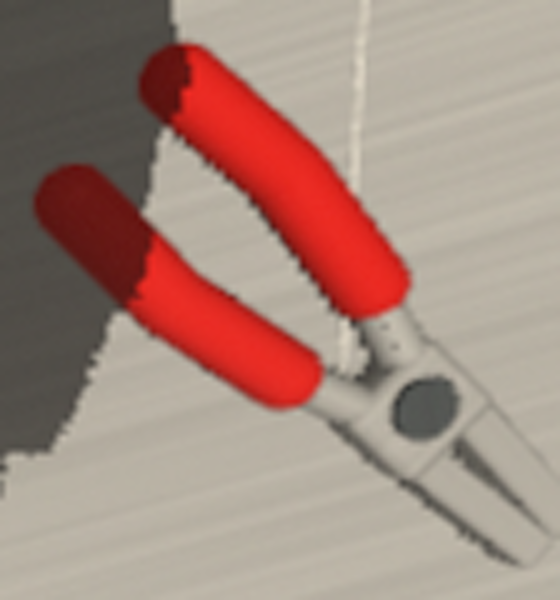

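```bash
python3 - <<'E'
from h import *
d=np.load('w1.npz'); p=(d['p'],d['r'])
C=lambda u,v,z:cast('wrist',[[u,v]],z,p)[0]
A=C(197.5,102,56);B=C(303.8,101.7,56); L=C(190+45/6,149,56);
print('corners',A,B,np.linalg.norm(A-B),'ydir',np.degrees(np.arctan2(*(B-A)[[1,0]])))
yaw=np.radians(-16.7);u=np.array([np.cos(yaw),np.sin(yaw)]);v=np.array([-u[1],u[0]])
mid=(A+B)[:2]/2; O=mid+106*u; print('box centre from corners',O)
print('bar ends z76',C(215,125,76),C(286.3,125,76),'+x edge',C(250,132,76))
e=C(250,132,76)[:2]; print('bar +x edge in box',(e-O)@u,(e-O)@v)
e=C(250,118,52)[:2]; print('bar -x base in box',(e-O)@u,(e-O)@v)
e=C(250,113.3,52)[:2]; print('cover -x edge in box',(e-O)@u)
e=C(250,105.8,52)[:2]; print('endwall inner in box',(e-O)@u)
m=C(250.6,125,76)[:2]; print('bar mid y',(m-O)@v)
print('camera',p[0])
b=C(485,131.6,17)[:2]
P=lambda x,y,z:C(400+x/5,50+y/5,z)[:2]
h1=P(175,45,8);h2=P(40,190,8);tip=P(548,550,9)
for n,q in dict(h1=h1,h2=h2,bolt=b).items():print(n,q)
hm=(h1+h2)/2;d_=b-hm;print('pliers yaw',np.degrees(np.arctan2(d_[1],d_[0])),np.linalg.norm(d_))
E
```

```text
corners [ 410.96298529 -193.73463685   56.        ] [444.11528285 -81.67919126  56.        ] 116.8567401542494 ydir 73.51882235735431
box centre from corners [ 529.06831852 -168.16712916]
bar ends z76 [ 439.35766026 -180.62495662   76.        ] [ 460.96392332 -108.30387585   76.        ] +x edge [ 456.97143791 -147.21466259   76.        ]
bar +x edge in box -75.07692574954963 -0.6490532929006675
bar -x base in box -88.49691461929085 -0.6851310366570291
cover -x edge in box -93.64046234748645
endwall inner in box -101.7654949653565
bar mid y -0.021658319445029467
camera [ 499.85666766 -160.87698753  249.79307779]
h1 [443.44893461  88.937783  ]
h2 [467.23064583  52.63952071]
bolt [545.47463381 132.35744221]
pliers yaw 34.335976781104115 109.15587925127814
```

```bash
cat >> h.py <<'E'
YAW=-16.6; O=np.array([529.,-168.2]); U=np.array([np.cos(np.radians(YAW)),np.sin(np.radians(YAW))]); V=np.array([-U[1],U[0]])
def W(x,y,z): return np.r_[O+x*U+y*V,z]
E
python3 -c "
from h import *
print(W(-118,0,60)); delta(W(-118,0,60),73.4)"
```

```text
[ 415.91793621 -134.48877265   60.        ]
t 2.65 tcp [ 499.8 -161.   249.8] yaw_y 73.3 w 0.009 F [ 0.6 -0.4  0.9]
shift [ 88.    1.6 189.8] turn [-0.001 -0.    -0.001]
```

Request:
{"api": "carry_out", "payload": {
  "steps": [
    [[0,0,0,30,0.5,15,1],[0,0,0,60,1,30,1],[0,0,0,80,1.6,60,1],[0,0,0,88,1.6,95,1],[0,0,0,88,1.6,125,1],[0,0,0,88,1.6,150,1],[0,0,0,88,1.6,170,1],[0,0,0,88,1.6,182,1],[0,0,0,88,1.6,190,1],[0,0,0,88,1.6,190,1]]
  ]
}}

```text
t: 3.48
tcp_pos: [415.6, -134.4, 58.6]
tool_rot: [-0.455, -3.106, 0.002]
contact_force: [0.6, 0.8, 0.0]
grip_width: 0.006
```

```bash
python3 - <<'E'
from h import *
delta(W(84,0,60),73.4)
for n in ('scene','wrist'):
    im=read_camera(n); im=im[150:290,130:290] if n=='scene' else im
    cv2.imwrite(f'pics/{n}2.png',cv2.resize(im[:,:,::-1],None,fx=4 if n=='scene' else 1,fy=4 if n=='scene' else 1))
E
```

```text
t 3.48 tcp [ 415.6 -134.4   58.6] yaw_y 73.3 w 0.006 F [0.6 0.8 0. ]
shift [-2.024e+02  2.000e-01 -1.800e+00] turn [-0.002 -0.002 -0.001]
```

View pics/scene2.png

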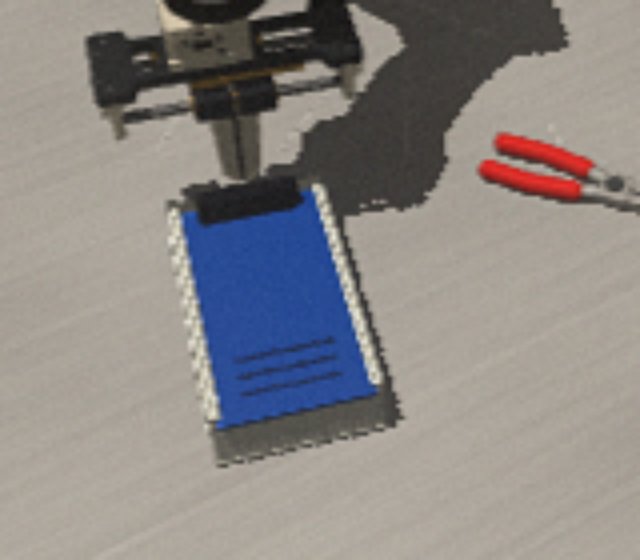

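View pics/wrist2.png

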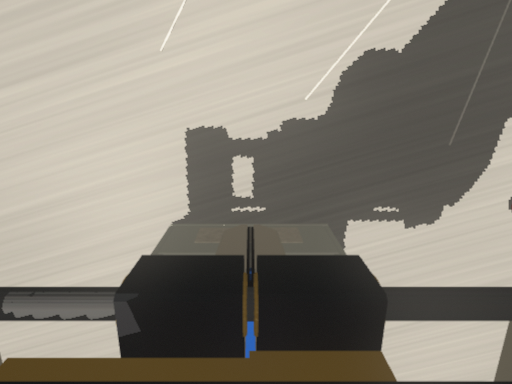

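The fingertips are centred just behind the bar. Now I push the cover back.

Request:
{"api": "carry_out", "payload": {
  "steps": [
    [[0,0,0,-7,0,-1.5,1],[0,0,0,-14,0,-1.5,1],[0,0,0,-19,0,-1.5,1],[0,0,0,-24,0,-1.5,1],[0,0,0,-30,0,-1.5,1],[0,0,0,-38,0,-1.5,1],[0,0,0,-48,0,-1.5,1],[0,0,0,-60,0,-1.5,1],[0,0,0,-72,0,-1.5,1],[0,0,0,-84,0,-1.5,1]]
  ]
}}

```text
t: 4.42
tcp_pos: [497.6, -159.0, 61.5]
tool_rot: [-0.455, -3.108, 0.002]
contact_force: [-1.6, 1.5, 2.1]
grip_width: 0.006
```

Request:
{"api": "carry_out", "payload": {
  "steps": [
    [[0,0,0,-12,0,0,1],[0,0,0,-24,0,0,1],[0,0,0,-36,0,0,1],[0,0,0,-48,0,0,1],[0,0,0,-60,0,0,1],[0,0,0,-72,0,0,1],[0,0,0,-82,0,0,1],[0,0,0,-90,0,0,1],[0,0,0,-96,0,0,1],[0,0,0,-100,0,0,1]]
  ]
}}

```text
t: 5.25
tcp_pos: [594.0, -187.8, 61.3]
tool_rot: [-0.455, -3.108, 0.002]
contact_force: [-1.3, 0.8, 0.2]
grip_width: 0.0
```

```bash
python3 - <<'E'
from h import *
delta(W(84,0,60),73.4)
im=read_camera('scene'); im=im[150:310,130:290]
cv2.imwrite('pics/scene3.png',cv2.resize(im[:,:,::-1],None,fx=3.7,fy=3.7))
E
```

```text
t 5.25 tcp [ 594.  -187.8   61.3] yaw_y 73.3 w 0.0 F [-1.3  0.8  0.2]
shift [-16.1   0.2   1.3] turn [-0.001 -0.    -0.001]
```

View pics/scene3.png

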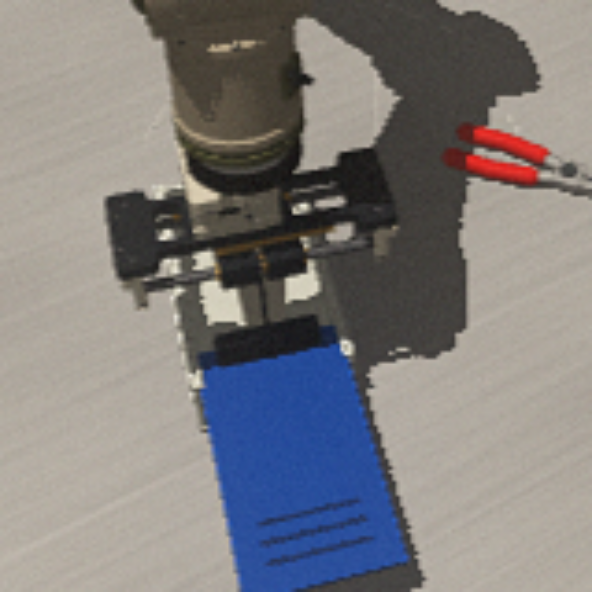

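Request:
{"api": "carry_out", "payload": {
  "steps": [
    [[0,0,0,-3,0,0,1],[0,0,0,-6,0,0,1],[0,0,0,-9,0,0,1],[0,0,0,-11,0,0,1],[0,0,0,-12,0,0,1],[0,0,0,-13,0,0,1],[0,0,0,-14,0,0,1],[0,0,0,-15,0,0,1],[0,0,0,-15.5,0,0,1],[0,0,0,-16,0,0,1]]
  ]
}}

```text
t: 6.13
tcp_pos: [609.2, -192.4, 61.3]
tool_rot: [-0.455, -3.107, 0.002]
contact_force: [-4.6, 1.6, 2.0]
grip_width: 0.005
```

```bash
python3 - <<'E'
from h import *
delta(W(30,0,190),73.4); delta([500,90,190],124.3)
E
```

```text
t 6.13 tcp [ 609.2 -192.4   61.3] yaw_y 73.3 w 0.005 F [-4.6  1.6  2. ]
shift [  53.9    0.  -128.6] turn [-0.001 -0.001 -0.001]
t 6.13 tcp [ 609.2 -192.4   61.3] yaw_y 73.3 w 0.005 F [-4.6  1.6  2. ]
shift [ 185.7  239.  -128.8] turn [-0.001 -0.002 -0.89 ]
```

Request:
{"api": "carry_out", "payload": {
  "steps": [
    [[0,0,0,6,0,0,1],[0,0,0,12,0,-5,1],[0,0,0,14,0,-25,1],[0,0,0,14,0,-50,1],[0,0,0,14,0,-80,1],[0,0,0,14,0,-110,0.9],[0,0,0,14,10,-130,0.6],[0,0,-0.1,14,40,-130,0.4],[0,0,-0.2,14,75,-130,0.2],[0,0,-0.3,14,110,-130,0]]
  ]
}}

```text
t: 6.97
tcp_pos: [627.8, -82.3, 192.7]
tool_rot: [-0.019, 3.14, -0.002]
contact_force: [0.2, 0.4, 0.6]
grip_width: 0.313
```

```bash
python3 - <<'E'
from h import *
delta([611,177,180],124.3)
im=read_camera('top'); im=im[110:260,250:370]
cv2.imwrite('pics/top4.png',cv2.resize(im[:,:,::-1],None,fx=4,fy=4))
E
```

```text
t 6.97 tcp [627.8 -82.3 192.7] yaw_y 90.7 w 0.313 F [0.2 0.4 0.6]
shift [ 13.7 259.5  12.3] turn [-0.002  0.001 -0.587]
```

View pics/top4.png

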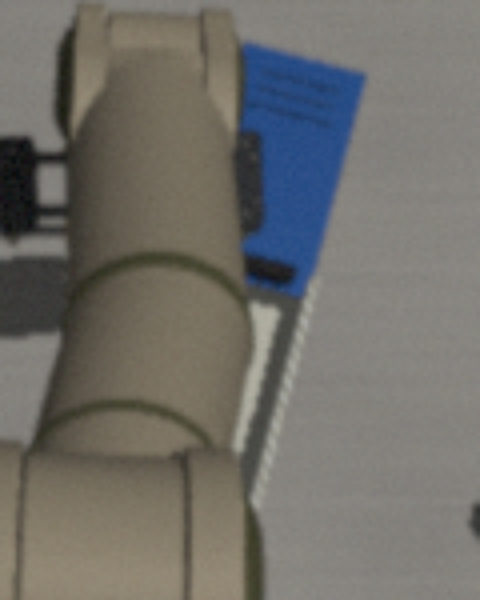

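The cover is back and the box is open. The arm hides part of it. Moving on to look at the pliers.

Request:
{"api": "carry_out", "payload": {
  "steps": [
    [[0,0,-0.08,2,36,2,0],[0,0,-0.16,4,72,4,0],[0,0,-0.25,6,108,6,0],[0,0,-0.33,8,144,8,0],[0,0,-0.42,10,180,10,0],[0,0,-0.5,12,216,12,0],[0,0,-0.587,13.7,250,12,0],[0,0,-0.587,13.7,259.5,12,0],[0,0,-0.587,13.7,259.5,12,0],[0,0,-0.587,13.7,259.5,12,0]]
  ]
}}

```text
t: 7.85
tcp_pos: [609.0, 185.7, 181.3]
tool_rot: [-0.949, 2.991, 0.003]
contact_force: [1.4, -0.6, 0.0]
grip_width: 0.993
```

```bash
python3 - <<'E'
from h import *
s=sense(); im=read_camera('wrist'); cv2.imwrite('pics/w5.png',im[:,:,::-1]); p=(s['tcp_pos'],s['tool_rot'])
np.savez('w5.npz',p=p[0],r=p[1])
delta([611,177,180],124.3)
for c in biggest(masks(im)['red'],2): print('red',rect(cast('wrist',c[:,0],9,p)))
im=read_camera('top'); im=im[110:260,250:370]
cv2.imwrite('pics/top5.png',cv2.resize(im[:,:,::-1],None,fx=4,fy=4))
E
```

```text
t 7.9 tcp [609.3 184.4 181.2] yaw_y 125.1 w 0.998 F [-0.7 -0.2  0.5]
shift [ 2.9 -7.1  1.2] turn [0.    0.003 0.014]
red (array([490.9, 114.4]), array([61.2, 17.4]), 29.9)
red (array([510.8,  86.5]), array([61.2, 17.6]), 39.9)
```

View pics/w5.png

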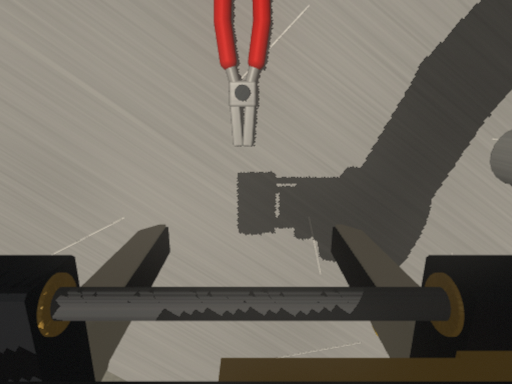

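View pics/top5.png

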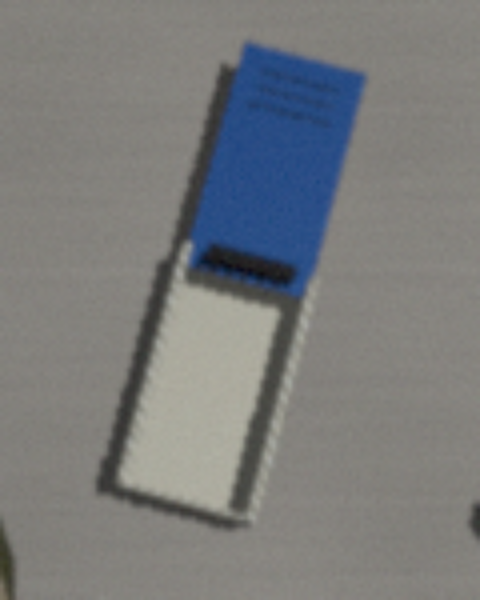

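```bash
python3 - <<'E'
from h import *
im=cv2.imread('pics/w5.png'); d=np.load('w5.npz'); p=(d['p'],d['r'])
cv2.imwrite('pics/w5a.png',cv2.resize(im[60:155,205:285],None,fx=6,fy=6,interpolation=cv2.INTER_CUBIC))
C=lambda u,v,z:cast('wrist',[[u,v]],z,p)[0]
g=cv2.cvtColor(im,cv2.COLOR_BGR2GRAY)
mm=np.zeros(g.shape,np.uint8); mm[80:105,230:256]=g[80:105,230:256]<95
c=biggest(mm)[0]; M=cv2.moments(c); bx=(M['m10']/M['m00'],M['m01']/M['m00']); print('bolt px',bx,cv2.contourArea(c)); print('bolt',C(*bx,17))
print('tip',C(243,146,9),'l',np.linalg.norm(C(243,146,9)[:2]-C(*bx,17)[:2]))
m=masks(im[:,:,::-1])['red']
for r in (5,20,40):
    x=np.where(m[r])[0]; a=C(x.min(),r,9);b=C(x.max(),r,9); q=((a+b)/2)[:2]; dd=C(*bx,17)[:2]-q
    print(r,q,np.linalg.norm((a-b)[:2]),np.degrees(np.arctan2(dd[1],dd[0])))
t=C(243,146,9)[:2]-C(*bx,17)[:2];print(np.degrees(np.arctan2(t[1],t[0])))
E
```

```text
bolt px (242.1290322580645, 92.16344086021505) 155.0
bolt [544.73692663 131.90605508  17.        ]
tip [589.3854871  163.88348801   9.        ] l 54.9185776303765
5 [479.76358082  85.73198813] 52.55374175769458 35.399949317543616
20 [490.36455095  93.10030428] 53.170604665762056 35.51558021623995
40 [504.89257892 103.19790783] 48.123321373239094 35.773028926271316
35.610351912615975
```

View pics/w5a.png

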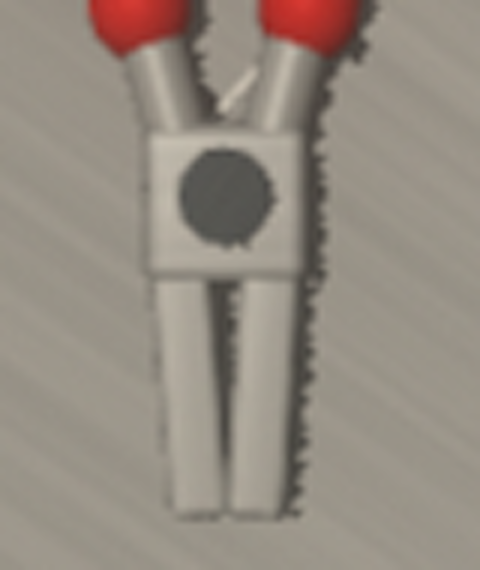

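The bolt is at (242,92) and the jaw tip at (243,146), which is 54.9 mm away against 54 given. The pivot is at (545,132) with a yaw of 35.6°, in agreement with the earlier view.

```bash
python3 - <<'E'
from h import *
delta([543.4,130.8,4],125.6)
E
```

```text
t 7.95 tcp [609.5 183.9 181.3] yaw_y 125.1 w 1.0 F [-0.5 -0.3  0.2]
shift [ 85.2  -5.6 177. ] turn [ 0.     0.003 -0.009]
```

Request:
{"api": "carry_out", "payload": {
  "steps": [
    [[0,0,-0.009,25,-2,20,0],[0,0,-0.009,50,-4,45,0],[0,0.003,-0.009,70,-5.6,75,0],[0,0.003,-0.009,82,-5.6,105,0],[0,0.003,-0.009,85,-5.6,130,0],[0,0.003,-0.009,85,-5.6,148,0],[0,0.003,-0.009,85,-5.6,160,0],[0,0.003,-0.009,85,-5.6,165,0],[0,0.003,-0.009,85,-5.6,165,0],[0,0.003,-0.009,85,-5.6,165,0]]
  ]
}}

```text
t: 8.78
tcp_pos: [544.0, 130.5, 16.5]
tool_rot: [-0.958, 2.991, 0.0]
contact_force: [-0.2, -0.0, 0.5]
grip_width: 0.998
```

```bash
python3 - <<'E'
from h import *
delta([543.4,130.8,4],125.6)
cv2.imwrite('pics/w6.png',read_camera('wrist')[:,:,::-1])
E
```

```text
t 8.78 tcp [544.  130.5  16.5] yaw_y 125.5 w 0.998 F [-0.2 -0.   0.5]
shift [ 0.3  0.7 12.5] turn [-0.     0.001 -0.001]
```

View pics/w6.png

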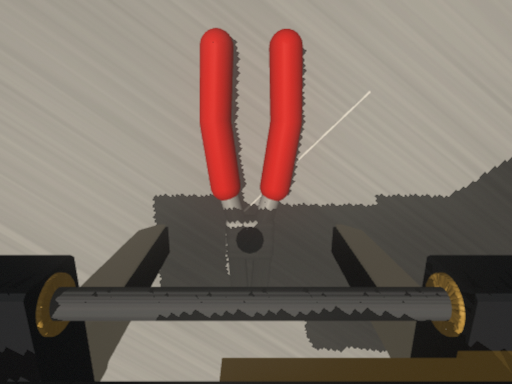

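The bolt at (250,240) sits centred between the fingers. Next I lower and grip.

Request:
{"api": "carry_out", "payload": {
  "steps": [
    [[0,0,0,0,0.5,6,0],[0,0,0,0,0.5,10,0],[0,0,0,0,0.5,12.5,0],[0,0,0,0,0.5,12.5,0.4],[0,0,0,0,0.5,12.5,0.6],[0,0,0,0,0.5,12.5,0.8],[0,0,0,0,0.5,12.5,1],[0,0,0,0,0.5,12.5,1],[0,0,0,0,0.5,12.5,1],[0,0,0,0,0.5,12.5,1]]
  ],
  "force": 30
}}

```text
t: 9.67
tcp_pos: [544.0, 131.1, 4.4]
tool_rot: [-0.958, 2.99, 0.0]
contact_force: [-0.7, 0.2, 0.1]
grip_width: 0.552
```

Request:
{"api": "carry_out", "payload": {
  "steps": [
    [[0,0,0,0,0,0,1],[0,0,0,0,0,0,1],[0,0,0,0,0,-3,1],[0,0,0,0,0,-8,1],[0,0,0,0,0,-16,1],[0,0,0,0,0,-30,1],[0,0,0,0,0,-50,1],[0,0,0,0,0,-75,1],[0,0,0,0,0,-100,1],[0,0,0,0,0,-120,1]]
  ]
}}

```text
t: 10.5
tcp_pos: [543.7, 131.0, 126.7]
tool_rot: [-0.958, 2.989, 0.0]
contact_force: [0.8, 0.1, -2.1]
grip_width: 0.294
```

```bash
python3 - <<'E'
from h import *
delta(W(20,0,140),73.4)
cv2.imwrite('pics/w7.png',read_camera('wrist')[:,:,::-1])
im=read_camera('scene')[90:270,150:350]; cv2.imwrite('pics/s7.png',cv2.resize(im[:,:,::-1],None,fx=3,fy=3))
E
```

```text
t 10.5 tcp [543.7 131.  126.7] yaw_y 125.5 w 0.294 F [ 0.8  0.1 -2.1]
shift [ 173.6 -250.7  -13.6] turn [0.001 0.003 0.91 ]
```

View pics/w7.png

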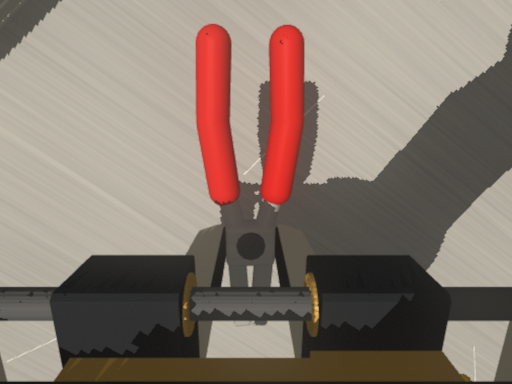

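View pics/s7.png

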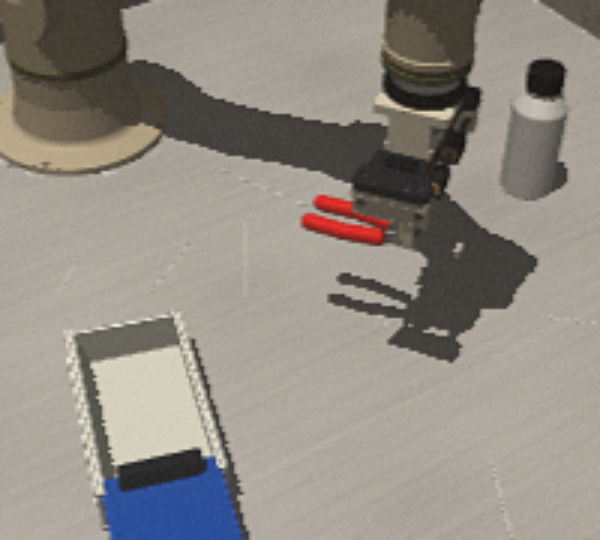

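Request:
{"api": "carry_out", "payload": {
  "steps": [
    [[0,0,0.06,10,-16,-5,1],[0,0,0.16,28,-41,-12,1],[0,0,0.26,47,-69,-20,1],[0,0,0.36,66,-97,-20,1],[0,0,0.46,86,-125,-20,1],[0,0,0.56,106,-153,-20,1],[0,0,0.66,125,-181,-20,1],[0,0,0.76,144,-209,-20,1],[0,0,0.85,161,-233,-20,1],[0,0,0.91,172,-249,-20,1]]
  ]
}}

```text
t: 11.43
tcp_pos: [548.5, -175.2, 146.7]
tool_rot: [0.467, 3.102, 0.003]
contact_force: [1.0, 0.1, -2.1]
grip_width: 0.299
```

```bash
python3 - <<'E'
from h import *
s=sense();im=read_camera('wrist')
p=(s['tcp_pos'],s['tool_rot']);np.savez('w8.npz',p=p[0],r=p[1])
delta(W(21,0,70),73.4)
cv2.imwrite('pics/w8.png',im[:,:,::-1])
E
```

```text
t 11.48 tcp [ 548.6 -178.3  146.9] yaw_y 72.6 w 0.298 F [ 1.1 -3.8 -3.1]
shift [ 1.2  3.9 76.9] turn [ 0.001  0.006 -0.015]
```

View pics/w8.png

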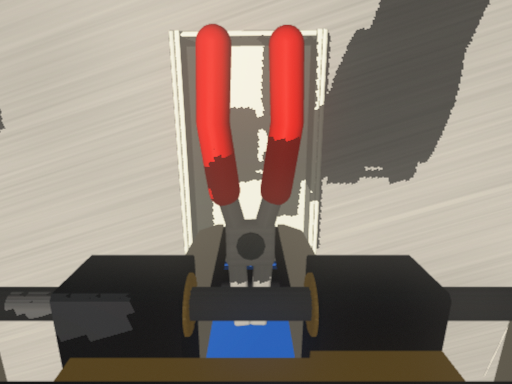

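```bash
python3 - <<'E'
from h import *
for nm in ['w8']:
  d=np.load('w8.npz'); p=(d['p'],d['r'])
  for q in (p,(sense()['tcp_pos'],sense()['tool_rot'])):
    A,B=cast('wrist',[[170.5,32],[328,30.5]],56,q); print(A,B,np.linalg.norm(A-B),np.degrees(np.arctan2(*(B-A)[[1,0]])),(A+B)[:2]/2+106*U)
delta(W(21,0,70),73.4)
E
```

```text
[ 411.95010975 -193.4213054    56.        ] [445.22003993 -81.61288058  56.        ] 116.65338449530158 73.42899882902412 [ 530.16726773 -167.80005994]
[ 412.02940724 -195.96557732   56.        ] [445.94930782 -84.34173316  56.        ] 116.66380004280572 73.09718820340764 [ 530.57155042 -170.43662219]
t 11.48 tcp [ 548.6 -178.3  146.9] yaw_y 72.6 w 0.298 F [ 1.1 -3.8 -3.1]
shift [ 1.2  3.9 76.9] turn [ 0.001  0.006 -0.015]
```

The box's -x corners at (171,32) and (328,31) give its centre as (530,-168), so it has not moved. The pliers hang straight. Lowering now.

Request:
{"api": "carry_out", "payload": {
  "steps": [
    [[0,0.006,-0.015,1,4,5,1],[0,0.006,-0.015,1,4,15,1],[0,0.006,-0.015,1,4,30,1],[0,0.006,-0.015,1,4,46,1],[0,0.006,-0.015,1,4,60,1],[0,0.006,-0.015,1,4,74,1],[0,0.006,-0.015,1,4,86,1],[0,0.006,-0.015,1,4,95,1],[0,0.006,-0.015,1,4,101,1],[0,0.006,-0.015,1,4,105,1]]
  ]
}}

```text
t: 12.32
tcp_pos: [549.3, -173.5, 40.9]
tool_rot: [-0.451, -3.108, -0.002]
contact_force: [-0.5, -0.2, -2.5]
grip_width: 0.296
```

```bash
python3 - <<'E'
from h import *
delta(W(22,0,11.5),73.4)
cv2.imwrite('pics/w9.png',read_camera('wrist')[:,:,::-1])
E
```

```text
t 12.32 tcp [ 549.3 -173.5   40.9] yaw_y 73.5 w 0.296 F [-0.5 -0.2 -2.5]
shift [-1.  -0.7 29.4] turn [ 0.001 -0.001  0.001]
```

View pics/w9.png

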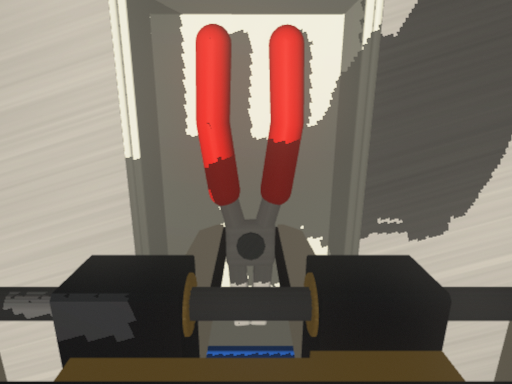

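Request:
{"api": "carry_out", "payload": {
  "steps": [
    [[0,0,0,0,0,6,1],[0,0,0,0,0,13,1],[0,0,0,0,0,19,1],[0,0,0,0,0,23,1],[0,0,0,0,0,25.5,1],[0,0,0,0,0,27,1],[0,0,0,0,0,28,1],[0,0,0,0,0,28.5,1],[0,0,0,0,0,29,1],[0,0,0,0,0,29,1]]
  ]
}}

```text
t: 13.2
tcp_pos: [549.2, -174.1, 14.9]
tool_rot: [0.453, 3.108, 0.002]
contact_force: [-7.9, 1.5, 41.5]
grip_width: 0.297
```

```bash
python3 - <<'E'
from h import *
delta(W(22,0,17),73.4); print(sense()['wrist_torque'])
cv2.imwrite('pics/w10.png',read_camera('wrist')[:,:,::-1])
im=read_camera('scene')[150:290,130:290]; cv2.imwrite('pics/s10.png',cv2.resize(im[:,:,::-1],None,fx=4,fy=4,interpolation=cv2.INTER_CUBIC))
E
```

```text
t 13.2 tcp [ 549.2 -174.1   14.9] yaw_y 73.4 w 0.297 F [-7.9  1.5 41.5]
shift [-1.  -0.1 -2.1] turn [0.001 0.    0.   ]
[ 0.63892379  1.98196969 -0.0600594 ]
```

View pics/w10.png

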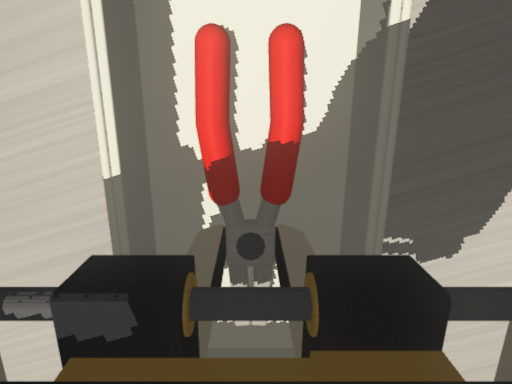

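View pics/s10.png

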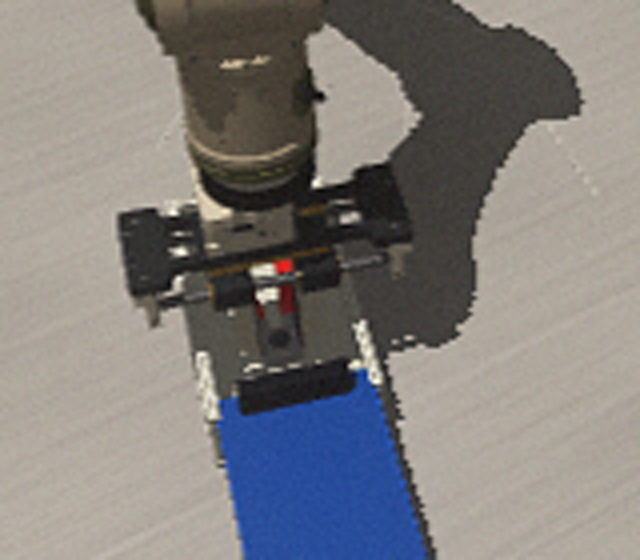

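```bash
python3 - <<'E'
from h import *
c=calibration('wrist');H=np.linalg.inv(c['hand_eye'])
def proj(X):
    q=H[:3,:3]@np.array(X)+H[:3,3]; return np.round([c['cx']+c['fx']*q[0]/q[2],c['cy']+c['fy']*q[1]/q[2]],1)
for off in (3,5,7,9):   # underside this far beyond... TCP minus
    # pivot at tool x=-1.2 ; handle ends tool x = -1.2+112
    print(off,'bolt',[tuple(proj([x,0,off-17])) for x in(-3,-1,1)],'handle tops',[tuple(proj([108,y,off-d])) for y,d in((-18,14),(18,14))])
for f in('w6','w7','w9','w10'):
    im=cv2.imread(f'pics/{f}.png'); m=masks(im[:,:,::-1])['red']
    for q in biggest(m,2): print(f,cv2.boundingRect(q))
    g=im.max(2);mm=np.zeros(g.shape,np.uint8);mm[225:262,236:266]=(g[225:262,236:266]<48);b=biggest(mm)[0];print(cv2.boundingRect(b))
E
```

```text
3 bolt [(np.float64(248.2), np.float64(254.9)), (np.float64(248.2), np.float64(251.5)), (np.float64(248.2), np.float64(248.0))] handle tops [(np.float64(207.7), np.float64(26.9)), (np.float64(288.1), np.float64(26.9))]
5 bolt [(np.float64(248.2), np.float64(253.2)), (np.float64(248.2), np.float64(249.8)), (np.float64(248.2), np.float64(246.4))] handle tops [(np.float64(208.3), np.float64(27.9)), (np.float64(287.6), np.float64(27.9))]
7 bolt [(np.float64(248.2), np.float64(251.5)), (np.float64(248.2), np.float64(248.1)), (np.float64(248.2), np.float64(244.8))] handle tops [(np.float64(208.9), np.float64(28.9)), (np.float64(287.1), np.float64(28.9))]
9 bolt [(np.float64(248.2), np.float64(249.8)), (np.float64(248.2), np.float64(246.5)), (np.float64(248.2), np.float64(243.2))] handle tops [(np.float64(209.4), np.float64(29.8)), (np.float64(286.6), np.float64(29.9))]
w6 (260, 29, 42, 172)
w6 (200, 28, 40, 172)
(237, 227, 26, 26)
w7 (260, 25, 44, 180)
w7 (196, 24, 43, 181)
(242, 243, 23, 16)
w9 (196, 24, 43, 181)
w9 (261, 25, 43, 179)
(247, 242, 8, 12)
w10 (195, 24, 44, 181)
w10 (261, 23, 43, 181)
(253, 254, 4, 4)
```

The early contact at z≈15 fits the pliers being held about 3.5 mm lower in the pads. The lift began just before the fingers had finished closing, and the bolt row agrees. They are flat on the floor, so I take the load off first and then release.

Request:
{"api": "carry_out", "payload": {
  "steps": [
    [[0,0,0,0,0,-0.2,1],[0,0,0,0,0,-0.2,1],[0,0,0,0,0,-0.2,1],[0,0,0,0,0,-0.2,1],[0,0,0,0,0,-0.2,1],[0,0,0,0,0,-0.2,1],[0,0,0,0,0,-0.2,1],[0,0,0,0,0,-0.2,1],[0,0,0,0,0,-0.2,1],[0,0,0,0,0,-0.2,1]]
  ]
}}

```text
t: 14.13
tcp_pos: [549.5, -174.2, 15.3]
tool_rot: [0.453, 3.108, 0.002]
contact_force: [-1.3, -0.6, 7.3]
grip_width: 0.295
```

Request:
{"api": "carry_out", "payload": {
  "steps": [
    [[0,0,0,0,0,-0.3,1],[0,0,0,0,0,-0.3,1],[0,0,0,0,0,-0.3,1],[0,0,0,0,0,-0.3,0.65],[0,0,0,0,0,-0.3,0.6],[0,0,0,0,0,-0.3,0.55],[0,0,0,0,0,-0.3,0.5],[0,0,0,0,0,-0.3,0.5],[0,0,0,0,0,-0.3,0.5],[0,0,0,0,0,-0.3,0.5]]
  ]
}}

```text
t: 14.97
tcp_pos: [549.5, -174.2, 15.6]
tool_rot: [0.453, 3.108, 0.002]
contact_force: [-0.9, -0.1, -0.9]
grip_width: 0.5
```

```bash
python3 - <<'E'
from h import *
delta(W(22,0,150),73.4)
cv2.imwrite('pics/w11.png',read_camera('wrist')[:,:,::-1])
E
```

```text
t 14.97 tcp [ 549.5 -174.2   15.6] yaw_y 73.4 w 0.5 F [-0.9 -0.1 -0.9]
shift [-7.000e-01  1.000e-01 -1.344e+02] turn [0.001 0.001 0.   ]
```

View pics/w11.png

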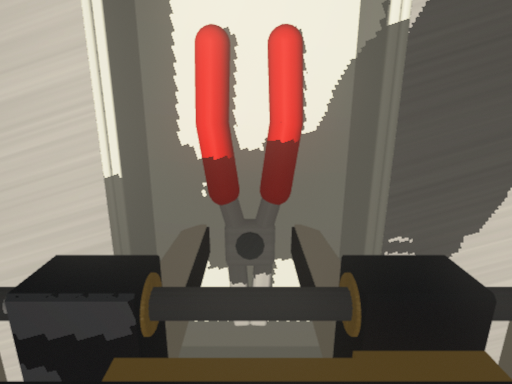

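The pliers have been released and lie flat, with the bolt at (250,245). Rising straight up.

Request:
{"api": "carry_out", "payload": {
  "steps": [
    [[0,0,0,0,0,-4,0.5],[0,0,0,0,0,-12,0.5],[0,0,0,0,0,-25,0.5],[0,0,0,0,0,-45,0.5],[0,0,0,0,0,-70,0.5],[0,0,0,0,0,-95,0.5],[0,0,0,-15,0,-120,0.6],[0,0,0,-45,0,-135,0.8],[0,0,0,-80,0,-140,1],[0,0,0,-110,0,-140,1]]
  ]
}}

```text
t: 15.85
tcp_pos: [657.4, -206.5, 159.4]
tool_rot: [0.452, 3.103, 0.002]
contact_force: [0.8, -0.5, -0.7]
grip_width: 0.262
```

Request:
{"api": "carry_out", "payload": {
  "steps": [
    [[0,0,0,0,0,0,1],[0,0,0,0,0,0,1],[0,0,0,0,0,0,1],[0,0,0,0,0,0,1],[0,0,0,0,0,0,1],[0,0,0,0,0,0,1],[0,0,0,0,0,0,1],[0,0,0,0,0,0,1],[0,0,0,0,0,0,1],[0,0,0,0,0,0,1]]
  ]
}}

```text
t: 16.68
tcp_pos: [657.3, -206.5, 159.5]
tool_rot: [0.452, 3.103, 0.002]
contact_force: [-0.4, -0.2, 0.5]
grip_width: 0.003
```

```bash
python3 - <<'E'
from h import *
delta(W(132,0,60),73.4)
cv2.imwrite('pics/w12.png',read_camera('wrist')[:,:,::-1])
im=read_camera('scene')[150:310,130:290]; cv2.imwrite('pics/s12.png',cv2.resize(im[:,:,::-1],None,fx=3.7,fy=3.7,interpolation=cv2.INTER_CUBIC))
E
```

```text
t 16.68 tcp [ 657.3 -206.5  159.5] yaw_y 73.4 w 0.003 F [-0.4 -0.2  0.5]
shift [ 2.4 -0.1 99.4] turn [0.002 0.006 0.   ]
```

View pics/w12.png

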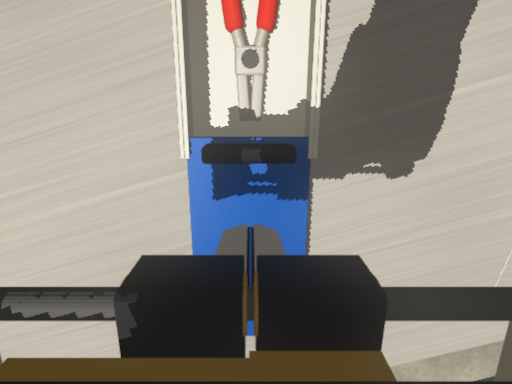

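View pics/s12.png

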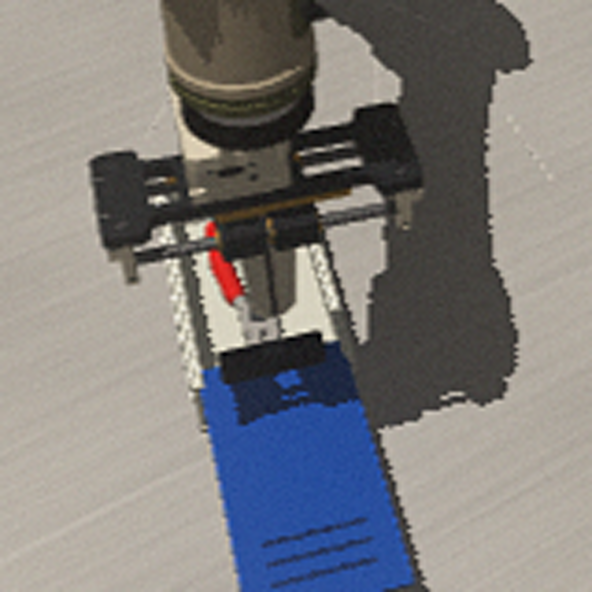

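```bash
python3 - <<'E'
from h import *
s=sense();p=(s['tcp_pos'],s['tool_rot'])
for px,z in(((250,163),76),((250,146),52),((250,137),52),((250,59),24),((248,118),16),((179,100),56),((322,100),56)):
    q=cast('wrist',[px],z,p)[0][:2]-O; print(px,np.round([q@U,q@V],1))
E
```

```text
(250, 163) [105.9   1.1]
(250, 146) [95.6  1.2]
(250, 137) [87.8  1.2]
(250, 59) [22.2  1.2]
(248, 118) [73.8 -0.7]
(179, 100) [ 57.3 -57.2]
(322, 100) [57.2 60.3]
```

Bar +x edge at box x≈106, bolt at 22 and jaw tip at 74, so the pliers are well inside the mouth. The box is unmoved. Next I go down behind the bar and push it shut.

Request:
{"api": "carry_out", "payload": {
  "steps": [
    [[0,0.003,0,-1,1,12,1],[0,0.006,0,-1,1,28,1],[0,0.006,0,-1,1,45,1],[0,0.006,0,-1,1,62,1],[0,0.006,0,-1,1,76,1],[0,0.006,0,-1,1,87,1],[0,0.006,0,-1,1,94,1],[0,0.006,0,-1,1,98,1],[0,0.006,0,-1,1,98,1],[0,0.006,0,-1,1,98,1]]
  ]
}}

```text
t: 17.62
tcp_pos: [659.4, -205.9, 61.7]
tool_rot: [0.453, 3.108, 0.003]
contact_force: [0.3, -0.1, 0.0]
grip_width: 0.007
```

Request:
{"api": "carry_out", "payload": {
  "steps": [
    [[0,0,0,6,0,0,1],[0,0,0,12,0,0,1],[0,0,0,17,0,0,1],[0,0,0,22,0,0,1],[0,0,0,28,0,0,1],[0,0,0,36,0,0,1],[0,0,0,46,0,0,1],[0,0,0,58,0,0,1],[0,0,0,70,0,0,1],[0,0,0,82,0,0,1]]
  ]
}}

```text
t: 18.45
tcp_pos: [579.8, -182.3, 61.9]
tool_rot: [0.453, 3.108, 0.003]
contact_force: [1.3, -0.9, 0.5]
grip_width: 0.004
```

```bash
python3 - <<'E'
from h import *
delta(W(-75.5,1,60),73.4)
E
```

```text
t 18.45 tcp [ 579.8 -182.3   61.9] yaw_y 73.4 w 0.004 F [ 1.3 -0.9  0.5]
shift [128.2  -0.    1.8] turn [0.002 0.001 0.   ]
```

Request:
{"api": "carry_out", "payload": {
  "steps": [
    [[0,0,0,12,0,1,1],[0,0,0,24,0,1,1],[0,0,0,36,0,1,1],[0,0,0,48,0,1,1],[0,0,0,60,0,1,1],[0,0,0,72,0,1,1],[0,0,0,84,0,1,1],[0,0,0,94,0,1,1],[0,0,0,101,0,1,1],[0,0,0,106,0,1,1]]
  ]
}}

```text
t: 19.28
tcp_pos: [477.4, -151.7, 61.0]
tool_rot: [0.453, 3.108, 0.003]
contact_force: [1.7, -0.7, 0.9]
grip_width: 0.006
```

Request:
{"api": "carry_out", "payload": {
  "steps": [
    [[0,0,0,3,0,0,1],[0,0,0,6,0,0,1],[0,0,0,9,0,0,1],[0,0,0,11,0,0,1],[0,0,0,13,0,0,1],[0,0,0,14,0,0,1],[0,0,0,15,0,0,1],[0,0,0,16,0,0,1],[0,0,0,17,0,0,1],[0,0,0,17.5,0,0,1]]
  ]
}}

```text
t: 20.12
tcp_pos: [460.5, -146.7, 61.0]
tool_rot: [0.453, 3.108, 0.003]
contact_force: [1.2, -0.1, 1.5]
grip_width: 0.005
```

```bash
python3 - <<'E'
from h import *
delta(W(-75.5,1,60),73.4)
im=read_camera('scene')[150:310,130:290]; cv2.imwrite('pics/s13.png',cv2.resize(im[:,:,::-1],None,fx=3.7,fy=3.7,interpolation=cv2.INTER_CUBIC))
cv2.imwrite('pics/w13.png',read_camera('wrist')[:,:,::-1])
E
```

```text
t 20.12 tcp [ 460.5 -146.7   61. ] yaw_y 73.4 w 0.005 F [ 1.2 -0.1  1.5]
shift [ 3.7 -0.1  1. ] turn [0.002 0.    0.   ]
```

View pics/s13.png

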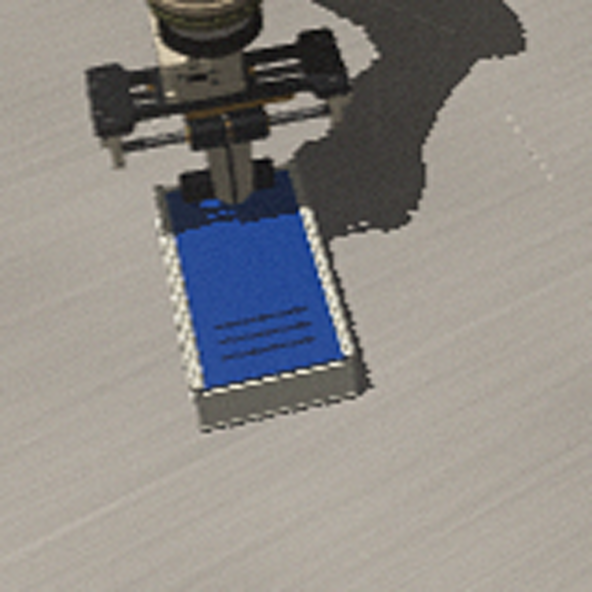

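Nearly shut, with about 3–4 mm to go. I creep in and watch the force.

Request:
{"api": "carry_out", "payload": {
  "steps": [
    [[0,0,0,0.3,0,0,1],[0,0,0,0.6,0,0,1],[0,0,0,0.9,0,0,1],[0,0,0,1.2,0,0,1],[0,0,0,1.5,0,0,1],[0,0,0,1.8,0,0,1],[0,0,0,2.1,0,0,1],[0,0,0,2.4,0,0,1],[0,0,0,2.4,0,0,1],[0,0,0,2.4,0,0,1]]
  ]
}}

```text
t: 21.05
tcp_pos: [458.4, -146.0, 61.0]
tool_rot: [0.453, 3.108, 0.003]
contact_force: [1.7, -0.6, 0.5]
grip_width: 0.006
```

Request:
{"api": "carry_out", "payload": {
  "steps": [
    [[0,0,0,0.2,0,0,1],[0,0,0,0.4,0,0,1],[0,0,0,0.6,0,0,1],[0,0,0,0.8,0,0,1],[0,0,0,1,0,0,1],[0,0,0,1.2,0,0,1],[0,0,0,1.3,0,0,1],[0,0,0,1.3,0,0,1],[0,0,0,1.3,0,0,1],[0,0,0,1.3,0,0,1]]
  ]
}}

```text
t: 21.88
tcp_pos: [458.3, -146.0, 61.0]
tool_rot: [0.453, 3.106, 0.002]
contact_force: [5.2, -1.5, -3.8]
grip_width: 0.005
```

The force rose to 5.4 N with no further travel, so the cover is at its stop. I back off and check.

Request:
{"api": "carry_out", "payload": {
  "steps": [
    [[0,0,0,-3,0,0,1],[0,0,0,-8,0,0,1],[0,0,0,-12,0,-8,1],[0,0,0,-14,0,-30,1],[0,0,0,-20,0,-60,1],[0,0,0,-30,0,-95,1],[0,0,0,-45,0,-130,1],[0,0,0,-45,0,-165,1],[0,0,0,-45,0,-188,1],[0,0,0,-45,0,-188,1]]
  ]
}}

```text
t: 22.72
tcp_pos: [502.3, -159.6, 253.6]
tool_rot: [0.452, 3.1, 0.002]
contact_force: [0.3, -0.7, -1.0]
grip_width: 0.003
```

Request:
{"api": "carry_out", "payload": {
  "steps": [
    [[0,0,0,0,0,0,1],[0,0,0,0,0,0,1],[0,0,0,0,0,0,1],[0,0,0,0,0,0,1],[0,0,0,0,0,0,1],[0,0,0,0,0,0,1],[0,0,0,0,0,0,1],[0,0,0,0,0,0,1],[0,0,0,0,0,0,1],[0,0,0,0,0,0,1]]
  ]
}}

```text
t: 23.55
tcp_pos: [502.3, -159.6, 253.6]
tool_rot: [0.452, 3.1, 0.002]
contact_force: [-0.1, -0.4, -0.2]
grip_width: 0.01
```

```bash
python3 - <<'E'
from h import *
s=sense(); im=read_camera('wrist'); np.savez('w14.npz',p=s['tcp_pos'],r=s['tool_rot']); print(s['tcp_pos'],s['t'])
cv2.imwrite('pics/w14.png',im[:,:,::-1])
cv2.imwrite('pics/w14a.png',cv2.resize(im[90:150,190:315,::-1],None,fx=6,fy=6,interpolation=cv2.INTER_NEAREST))
im=read_camera('scene'); cv2.imwrite('pics/s14.png',im[:,:,::-1])
E
```

```text
[ 502.27849814 -159.58497118  253.58030528] 23.55
```

View pics/w14a.png

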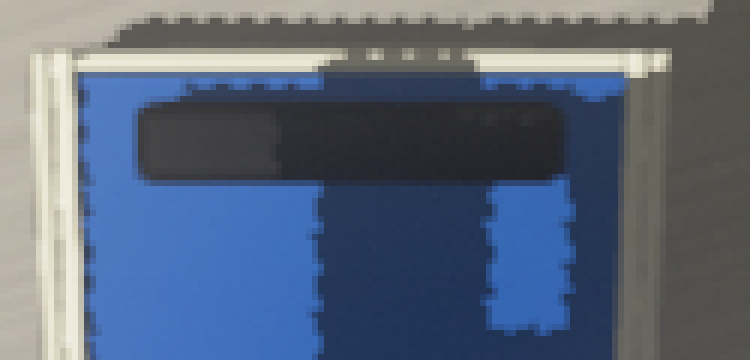

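View pics/s14.png

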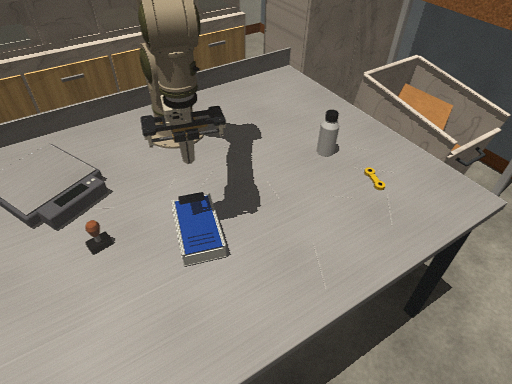

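```bash
python3 - <<'E'
from h import *
d=np.load('w14.npz'); p=(d['p'],d['r'])
A,B=cast('wrist',[[195.5,98.7],[301.5,98.3]],56,p); print((A+B)[:2]/2+106*U,np.degrees(np.arctan2(*(B-A)[[1,0]])))
print('was [529.1 -168.2], w8 [530.2 -167.8]'); 
q=cast('wrist',[[248,90+182/6]],76,p)[0][:2]-((A+B)[:2]/2+106*U); print('bar +x edge (want -83)',q@U)
bot.sign_off()
E
```

```text
[ 529.29208906 -167.726071  ] 73.62370242544209
was [529.1 -168.2], w8 [530.2 -167.8]
bar +x edge (want -83) -83.64284954294492
the job is handed in; nothing more can be done
```

The pliers are lying flat on the bottom of the white box, the blue cover is fully shut, and I handed the job in at about 23.6 s. I slid the cover back to its stop, gripped the pliers by the head, set them down inside, and pushed the cover shut.

**Last checks:**
- **Cover:** the blue edge meets the -x end wall with no gap. The bar's +x edge measured -83.6 mm against -83 when shut. The closing push stopped moving as the force rose to about 5 N.
- **Pliers:** before closing, the pivot was at box x ≈ 22 mm and the jaw tip at ≈ 74 mm, inside the mouth. They stayed still when I released them.
- **Box:** its centre measured within about 1 mm of where it started, and its yaw within about 0.1°.
- **Flask, toggle and stamp:** they look to be at the same pixels in the scene picture as at the start; I did not measure them further. The arm was clear and touching nothing.

**What disagreed:** the set-down met the floor about 3.5 mm earlier than planned. The lift had started just before the fingers finished closing, so the pliers sat lower in the pads. The measured force peaked at about 41 N, pressing down through the pliers. I judged that the gripper's body was not touching anything. I eased the force off before releasing the pliers.

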